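# Unpin the sample carrier from the test stand

### The job

Pull up the red sprung plunger on the blue test stand, twist it until it parks open by itself (feel for the hidden parking seat, it may lie either way round) and let go of it. Then draw the sample carrier out of its guide by the blue handle and set it down gently, flat, in the green tray, leaving the plunger parked open and the other things on the bench alone.

Things in the scene. Friction and masses are not known exactly. Their poses are not given: they have to be found in the camera images.
- stand: Blue test stand, fixed: base plate 150 (x) x 230 (y) x 15 mm, origin at the centre of its underside, z up. A guide channel runs along its y axis, open at +y: the carrier slides out towards +y. A dark bridge (136 mm long in x, y = -82 to -38 mm, top 62 mm above the bench) spans the channel and bears the plunger.
- guide_end (a point): Point of the stand at x = 0, y = -15 mm, 36 mm above the bench: the +y end of the guide's lips. The lips (28 to 36 mm above the bench, y = -100 to -15 mm) overhang the carrier's long edges with 2 to 3 mm of play each way; the carrier must slide 72 mm or more towards +y before it can be lifted.
- collar_top (a point): Centre of the top of the aluminium collar (72 mm diameter) on the bridge, at x = 0, y = -60 mm of the stand, 104 mm above the bench, on the vertical plunger's axis. Hidden inside it are parking seats for the plunger, 2.09 rad apart, at other angles each time: the first anticlockwise of the plunger's start lies 0.55 to 1.55 rad away, so one is always within 1.05 rad, one way or the other.
- knob_bar (a point): Centre of the plunger's red T-bar: 60 mm long (its x axis), 14 mm thick (its y axis), 26 mm tall, 136 mm above the bench when the plunger is down. It rises and turns with the plunger. Its underside is 19 mm above the collar when down. Grip it from above across its thickness.
- lift (a joint): Height of the plunger in m: 0 down (its 10 mm pin stands in the carrier's hole, clear of it above 0.008), 0.030 at its upper hard stop. A spring pulls it down with 7 N at 0, 15 N at the stop. It passes over the seats only above 0.022. Let down on a seat (within 0.15 rad) it is caught at about 0.018 and stays there; on a seat's rim at about 0.021, and may slip off; elsewhere it goes on down.
- knob (a joint): Turn of the plunger about the vertical in rad, 0 at the start (within 0.04), positive anticlockwise seen from above. The T-bar lies along the stand's x axis at 0. Hard stops at -1.5 and 1.5. It turns easily while pulled up; lower than 0.022 it is stopped by the sides of the seats.
- handle (a point): Grip point on the carrier's upright blue handle, a block 14 mm thick (x), 44 mm long (y), 62 mm tall: on its middle, 52 mm above the carrier's underside, 20 mm below the handle's top. Axes are the carrier's: y is its long axis (pointing out of the guide while in the stand), z up.
- carrier_mid (a point): Centre of the sample carrier's aluminium plate, 76 (x) x 170 (y) x 10 mm, half-way up it. Handle at y = +30 mm, yellow printed test bridge (56 x 34 x 37 mm) at y = -22 mm, 14 mm pin hole at y = -65 mm. Mass about 0.35 kg, centre of mass near y = +10 mm. In the stand its underside is 15 mm above the bench.
- tray: Green open tray, fixed to the bench, 240 (x) x 140 (y) x 28 mm high outside, walls and floor 5 mm thick; origin at the centre of its underside. The carrier fits with its long axis along the tray's x axis, either way round.
- bottle_mid (a point): Bystander: whitish plastic bottle with a blue cap, standing, 66 mm diameter, 200 mm high; its middle.
- cup_mid (a point): Bystander: white plastic cup, 80 mm diameter, 90 mm high; its middle.
- tape_mid (a point): Bystander: roll of masking tape lying flat, 100 mm diameter, 25 mm high; its middle.
- gluegun_mid (a point): Bystander: grey glue gun lying on its side, about 185 mm long, 40 mm high; the middle of its barrel.
Not all that is in view belongs to the job. What is shaped like the part that bears handle but black or turquoise is not meant.

How it is judged:
By the outcome, as a careful person would: the job done as asked, in the order asked, and still so for the second after the job is handed in, with the robot touching nothing.
It also fails if it takes over 72 s, if anything falls off the work surface, if the arm or the gripper's body presses on something with over 40 N, if the wrist force passes 120 N, or if a joint passes its speed limit or range.

### The arm

A 6-joint arm with a two-finger parallel gripper is mounted at the origin on the work surface. World frame = base frame: x ahead of the robot, y to its left, z up, the work surface at z = 0. Lengths are in mm, angles in rad, forces in N, time in s.
With the tool pointing down it reaches from about 325 to 900 mm from the base axis. Payload 6.1 kg.
Tool frame: the origin (TCP) lies midway between the tips of the shut fingers; the grasp point (between the pads) lies r.grasp_offset behind it (r.grasp_offset is the distance from the TCP to the grasp point, in mm); z points along the fingers, y is the line along which they close (so a half turn about z gives the same grasp; the last joint's range is limited). The gripper opens to 87 mm and grips with 3 to 60 N. Pads are 19 mm wide; open, the fingers measure 117 mm over their backs; the gripper's body (75 mm by 190 mm) begins 51 mm behind the grasp point.
Start: joints at [-1.283, 0.22, 1.526, -0, 1.395, -0.126], TCP at [251.299, -572.245, 185.938] pointing down, gripper open.
Joint ranges: [-2.98, 2.98], [-0.91, 2.08], [0.09, 2.57], [-1.24, 4.39], [0.2, 2.65], [-2.68, 2.68]. Speed limits (rad/s): [2.57, 2.57, 3.01, 3.14, 3.14, 3.14].

### API

Orientations are given as a unit quaternion [w, x, y, z].
In Python, from bench import r, imaging gives the robot as it stands.
- The arm moves only by the tool step_arm, never from a script. Its argument "targets" is a list that holds one entry, the list of rows, each a list of 7 numbers: the gripper command: -1 is fully open, 1 is shut, values between are in proportion, then the shift along the tool's x, y, z in cm, then the turn, a rotation vector about the tool's x, y, z in rad. In form: [[[jaw, tx, ty, tz, wx, wy, wz], ...]]. A call has 1 to 20 rows; each row shifts and turns the commanded pose from where the row before left it, along the tool's axes as they then stand; what a row does not reach is not made up. A row lasts 1/12 s, in which the tool goes at most 41.7 mm and 7.16 degrees, less where a joint would pass 70% of its speed; a pose out of reach is approached as far as the arm can. A call is refused whole if a number of a shift passes 4.17 or a number of a turn 0.125, either way. A call with a gripper value outside its range is refused whole. The fingers move at their own pace and stop on an object; "force" is the grip in N (left out, the last holds). Time passes only in rows, so rows that do not move let the fingers close. It gives the time, the measured TCP pose, the force, the opening and the grip force at its end, in the units of the state.
- r.observe(): the state, without advancing time (a new reading comes with each control period).
- imaging.snapshot(name): name is "scene" or "top" or "wrist"; returns the picture (480x640x3 uint8, blue, green, red); there is no depth.
- imaging.calibration(name): a dict with "mtx" (3x3 intrinsics, pixels), "position" and "attitude" of the camera in the world. Camera axes: x right, y down, z forward; pixel columns grow to the right and rows downward; lengths in mm; the calibration is good to about 2 mm. The wrist camera is an equidistant fisheye: a pixel r from the principal point sees the ray r / f radians off the axis. A picture is of the moment at which its call begins: read the wrist's pose just before it. calibration takes no time and is no camera call; for the wrist camera it gives the pose at the moment of the call.
- r.job_done(): hands the job in; it is judged then, once.
The state is a dict: "t": time; "joint_pos": joint angles; "dq": joint speeds; "tau": joint torques, N m; "tcp_pos": TCP position; "eef_rot": TCP orientation; "force": force on the tool from outside, world axes, zero at the start; "moment": the same for the moment, N m; "width": finger opening in mm; "gripper_force": force on a finger pad.
Only numpy, scipy, OpenCV 4.12 (cv2) and the standard library are available. Lean on these libraries where they do the work, as an engineer would, in place of code of your own. Each camera call takes 0.05 s, during which the arm holds its last target. There are 200 camera calls.

## Working session

There is one attempt and no reset: what is moved stays moved. The work goes in short steps, Python scripts to look and compute and a tool call to move; the robot and the scene stay as the last step left them, time stands still between calls to the robot, and variables do not carry over. Pictures are saved under pics/ and viewed, at most 10 in all, crops included, and the job is handed in when it is done.

Besides the shell and the picture viewer there is one more tool, called after "Emit:" as a command line: name --argument value ..., lists and objects as JSON in quotes. step_arm: Moves the arm, as the interface text tells. Its arguments: {"type":"object","properties":{"targets":{"type":"array"},"force":{"type":"number"}},"required":["targets"]}

```bash
mkdir -p pics; ls; python3 - <<'E'
from bench import r, imaging
import cv2,numpy as np
for n in("scene","top"):
    im=imaging.snapshot(n); cv2.imwrite(f"pics/{n}0.png",im)
    c=imaging.calibration(n); print(n,c)
print(r.observe(), r.grasp_offset)
print(imaging.calibration("wrist"))
E
```

```text
pics
scene {'mtx': array([[596.09755875,   0.        , 329.02756359],
       [  0.        , 596.09755875, 238.50180818],
       [  0.        ,   0.        ,   1.        ]]), 'position': array([1631.54454059,  478.4815791 , 1201.10560481]), 'attitude': array([-0.23317827,  0.51419785,  0.75651723, -0.33001538])}
top {'mtx': array([[451.12356343,   0.        , 317.01517449],
       [  0.        , 451.12356343, 237.11166195],
       [  0.        ,   0.        ,   1.        ]]), 'position': array([ 413.04184479,   92.75962306, 1271.04189035]), 'attitude': array([ 0.04073762, -0.70183723,  0.71009544, -0.03910767])}
{'t': 0.1, 'joint_pos': array([-1.28310623e+00,  2.21126377e-01,  1.52747831e+00,  6.50876776e-07,
        1.39470861e+00, -1.26088351e-01]), 'dq': array([-6.89897141e-05, -8.65259184e-04, -2.07036190e-03, -6.08154401e-04,
       -1.42196679e-04, -4.47179551e-04]), 'tau': array([ 8.65331531e-04, -4.95947528e+01, -3.88518369e+01,  7.02414522e-02,
        5.16011822e-02, -2.00183473e-05]), 'tcp_pos': array([ 251.1228546 , -571.66089186,  184.96938347]), 'eef_rot': array([-8.57539463e-04,  9.78674303e-01,  2.05416328e-01, -6.91197182e-05]), 'force': array([-0.22030126,  0.87429835,  0.70839074]), 'moment': array([-0.02934863, -0.0066362 ,  0.0378017 ]), 'gripper_force': 0.0, 'width': 86.96197073527688} 18.700000000000003
{'mtx': array([[371.64829954,   0.        , 319.27192715],
       [  0.        , 371.64829954, 241.30077168],
       [  0.        ,   0.        ,   1.        ]]), 'position': array([ 310.48074522, -545.81200477,  383.85196166]), 'attitude': array([ 0.10221188,  0.83134987, -0.54200389, -0.06813154])}
```

View pics/top0.png

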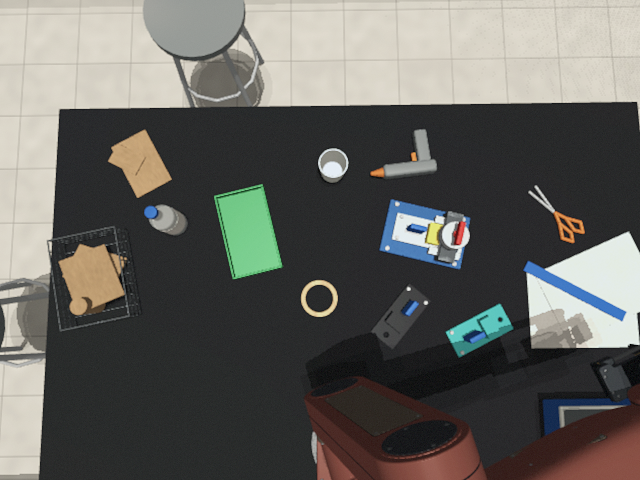

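View pics/scene0.png

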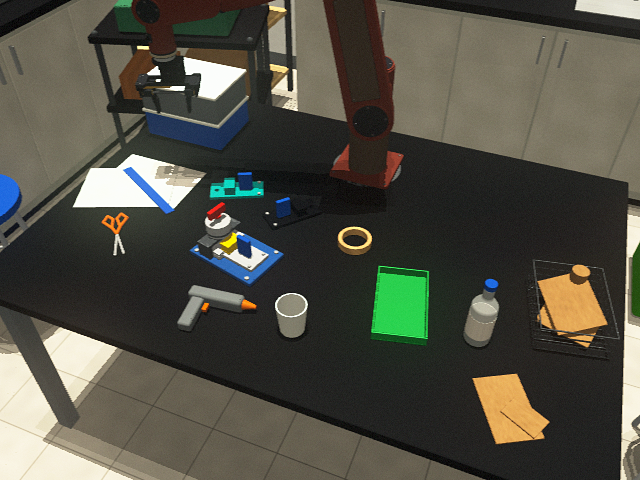

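Top view: blue stand at (426,234) with the red T-bar at (461,233) and the blue handle at (417,229); green tray at (248,231); cup (333,165), glue gun (405,165), tape (319,298), bottle (167,220). Candidates for the handle: white carrier in the blue stand (417,229), black decoy (411,307), turquoise decoy (475,337). I choose the one in the blue stand. The red bar (461,233) is the only red thing there.

```bash
cat > h.py <<'E'
from bench import r, imaging
import cv2,numpy as np
from scipy.spatial.transform import Rotation as R
def rot(q): return R.from_quat([q[1],q[2],q[3],q[0]])
def ray(c,uv,fish=False):
    K=c["mtx"]; x=(uv[0]-K[0,2])/K[0,0]; y=(uv[1]-K[1,2])/K[1,1]
    if fish:
        t=np.hypot(x,y); d=np.array([x/t*np.sin(t),y/t*np.sin(t),np.cos(t)]) if t>1e-9 else np.array([0,0,1.])
    else: d=np.array([x,y,1.])
    return rot(c["attitude"]).apply(d/np.linalg.norm(d))
def onz(c,uv,z,fish=False):
    d=ray(c,uv,fish); p=c["position"]; return p+d*(z-p[2])/d[2]
def two(c1,u1,c2,u2,f1=False,f2=False):
    d1,d2=ray(c1,u1,f1),ray(c2,u2,f2); A=np.stack([d1,-d2],1)
    s=np.linalg.lstsq(A,c2["position"]-c1["position"],rcond=None)[0]
    a=c1["position"]+s[0]*d1; b=c2["position"]+s[1]*d2
    return (a+b)/2, np.linalg.norm(a-b)
def blobs(im,lo,hi,box=None,amin=20):
    m=cv2.inRange(cv2.cvtColor(im,cv2.COLOR_BGR2HSV),lo,hi)
    if box:
        k=np.zeros_like(m); x0,y0,x1,y1=box; k[y0:y1,x0:x1]=255; m&=k
    cs=cv2.findContours(m,cv2.RETR_EXTERNAL,cv2.CHAIN_APPROX_NONE)[0]
    return sorted([c[:,0] for c in cs if cv2.contourArea(c)>=amin],key=lambda c:-cv2.contourArea(c))
RED=((0,150,90),(8,255,255)); BLUE=((100,120,60),(125,255,255)); GREEN=((50,120,60),(75,255,255))
def yaw():
    o=r.observe(); return o,rot(o["eef_rot"])
E
python3 - <<'E'
from h import *
t=cv2.imread("pics/top0.png"); s=cv2.imread("pics/scene0.png")
ct,cs=imaging.calibration("top"),imaging.calibration("scene")
def rect(name,b,z):
    for c in b[:3]:
        q=np.array([onz(ct,u,z)[:2] for u in c],np.float32); rr=cv2.minAreaRect(q); print(name,"z",z,np.round(rr[0],1),np.round(rr[1],1),round(rr[2],2), np.round(c.mean(0)))
rect("tray",blobs(t,*GREEN,(190,160,300,300),500),28)
b=blobs(t,*BLUE,(370,190,480,280),15)
rect("stand",b,15)
print("handle/blue pieces:")
rect("h",b,77)
rr=blobs(t,*RED,(430,200,490,260),10); rect("red",rr,149)
print("scene")
for n,col in(("red",RED),("blue",BLUE)):
    for c in blobs(s,*col,(185,195,290,290),10)[:4]: print(n,cv2.contourArea(c),cv2.minAreaRect(c.astype(np.float32)))
a=cv2.resize(t[185:285,370:490],None,fx=4,fy=4,interpolation=cv2.INTER_CUBIC)
e=cv2.resize(s[195:290,180:300],None,fx=4,fy=4,interpolation=cv2.INTER_CUBIC)
cv2.imwrite("pics/crop.png",np.vstack([a[:400],e[:380]])[:600] if 0 else cv2.resize(np.hstack([a[:380],e[:380]]),(800,317)))
E
```

```text
stand z 15 [ 561.9 -206.7] [231.7 152.2] 76.02 [419. 237.]
stand z 15 [ 576.8 -185. ] [52.9 20.7] 75.09 [417. 228.]
stand z 15 [ 595.7 -329.8] [32.5 15.4] 9.69 [467. 221.]
handle/blue pieces:
h z 77 [ 554.5 -191.9] [220.3 144.7] 76.02 [419. 237.]
h z 77 [ 568.8 -171.3] [50.3 19.7] 75.09 [417. 228.]
h z 77 [ 586.7 -308.9] [30.9 14.6] 9.69 [467. 221.]
red z 149 [ 545.9 -262.9] [15.2 59.6] 71.25 [459. 234.]
scene
red 165.0 ((216.9615478515625, 211.69229125976562), (11.648702621459961, 21.35595703125), 56.30992889404297)
blue 1346.5 ((235.4181365966797, 253.65744018554688), (85.74063110351562, 45.070613861083984), 27.47443199157715)
blue 220.0 ((282.5736083984375, 207.0304412841797), (19.521690368652344, 14.249410629272461), 85.91438293457031)
```

View pics/crop.png

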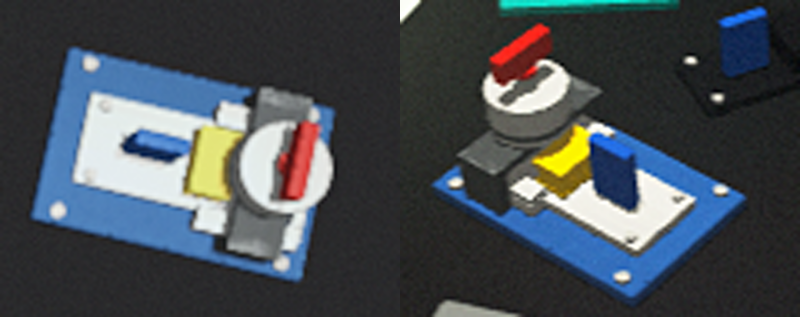

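The crop confirms the choice: in the blue stand, the red T-bar sits over the collar and the blue handle on the white carrier; the black and turquoise decoys lie outside the stand. Stand pose: (562,-207), yaw -14°. The plunger predicted from it agrees with the red bar within 3 mm. Next, the tray and the first move.

```bash
cat >> h.py <<'E'
SC=np.array([561.9,-206.7]); SY=np.deg2rad(-13.98)
def stand(x,y): return SC+np.array([[np.cos(SY),-np.sin(SY)],[np.sin(SY),np.cos(SY)]])@[x,y]
def go(p,yw,grasp=True):
    """needed turn about tool z (rad) first, then the shift in tool axes (cm) after the turn; p = grasp point, yw = yaw of tool x"""
    o,T=yaw(); tx=T.as_matrix()[:,0]; cur=np.arctan2(tx[1],tx[0])
    d=(yw-cur+np.pi)%(2*np.pi)-np.pi
    p=np.array(p,float); p[2]-=r.grasp_offset if grasp else 0
    e=p-o["tcp_pos"]; X=np.array([np.cos(yw),np.sin(yw),0]); Y=np.array([np.sin(yw),-np.cos(yw),0])
    print("turn wz",round(-d,3),"shift cm",np.round([e@X/10,e@Y/10,-e[2]/10],2),"tilt",np.round(T.as_matrix()[:2,2],4))
E
python3 - <<'E'
from h import *
t=cv2.imread("pics/top0.png"); ct=imaging.calibration("top")
print(cv2.cvtColor(t,cv2.COLOR_BGR2HSV)[[231,190,274],[248,245,262]])
for c in blobs(t,(40,80,60),(85,255,255),(190,160,300,300),500)[:2]:
    for z in(28,0):
        q=np.array([onz(ct,u,z)[:2] for u in c],np.float32); print("tray",z,cv2.minAreaRect(q))
print(stand(0,-60),stand(0,35)); p=stand(0,-60); go([*p,240],SY)
E
```

```text
[[ 68 105 204]
 [ 68 163  75]
 [150  13  40]]
tray 28 ((573.70068359375, 287.7440490722656), (244.2309112548828, 144.60122680664062), 13.654402732849121)
tray 0 ((577.319580078125, 292.13616943359375), (249.73228454589844, 147.8584442138672), 13.654398918151855)
[ 547.40500897 -264.92280683] [ 570.35541143 -172.73669602]
turn wz 0.658 shift cm [ 21.34 -36.92  -3.63] tilt [-0.0005  0.0017]
```

Emit:
step_arm --targets '[[[-1, 0, 0, -0.6, 0, 0, 0.11], [-1, 0, 0, -0.6, 0, 0, 0.11], [-1, 0, 0, -0.6, 0, 0, 0.11], [-1, 0, 0, -0.6, 0, 0, 0.11], [-1, 0, 0, -0.6, 0, 0, 0.11], [-1, 0, 0, -0.6, 0, 0, 0.108], [-1, 1.78, -3.08, 0, 0, 0, 0], [-1, 1.78, -3.08, 0, 0, 0, 0], [-1, 1.78, -3.08, 0, 0, 0, 0], [-1, 1.78, -3.08, 0, 0, 0, 0], [-1, 1.78, -3.08, 0, 0, 0, 0], [-1, 1.78, -3.08, 0, 0, 0, 0], [-1, 1.78, -3.08, 0, 0, 0, 0], [-1, 1.78, -3.08, 0, 0, 0, 0], [-1, 1.78, -3.08, 0, 0, 0, 0], [-1, 1.78, -3.08, 0, 0, 0, 0], [-1, 1.78, -3.08, 0, 0, 0, 0], [-1, 1.78, -3.08, 0, 0, 0, 0], [-1, 0, 0, 0, 0, 0, 0]]]' --force 50

```text
t: 1.68
tcp_pos: [551.3, -260.0, 221.3]
eef_rot: [-0.001, 0.993, -0.119, 0.0]
force: [-0.6, -0.1, -0.4]
width: 86.8
gripper_force: 0.0
```

```bash
python3 - <<'E'
from h import *
c=imaging.calibration("wrist"); w=imaging.snapshot("wrist"); cv2.imwrite("pics/w1.png",w)
p=stand(0,-60); go([*p,136],SY); o=r.observe(); print(o["t"],o["joint_pos"])
for k in blobs(w,*RED,None,100)[:3]:
    q=np.array([onz(c,u,149,True)[:2] for u in k],np.float32); print("red",k.mean(0),cv2.minAreaRect(q))
E
```

```text
turn wz 0.005 shift cm [-0.14  0.31 10.39] tilt [-0.0006  0.0012]
1.7333 [-5.75229728e-01  1.62311490e-01  1.52710187e+00  6.72372801e-04
  1.45335658e+00  1.23492185e+00]
red [327.77222222 236.92777778] ((549.3535766601562, -266.391845703125), (17.26121711730957, 59.6556282043457), 76.37925720214844)
```

View pics/w1.png

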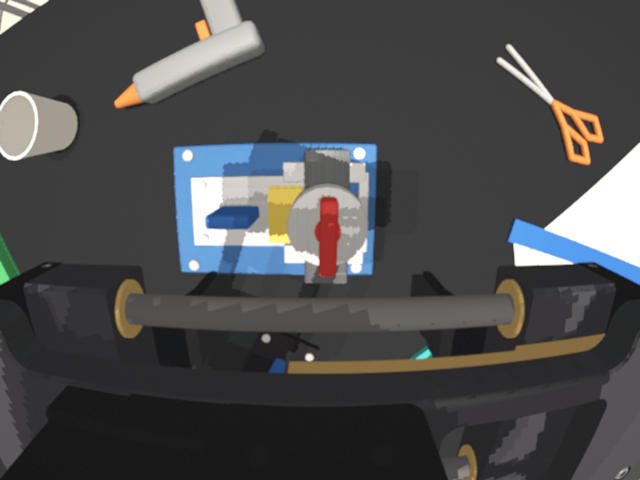

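The wrist view shows the red bar at (328,237), upright between the fingers' lines; measured at (549,-266), yaw -13.6°, 60 mm long. That matches, so I descend and grip.

Emit:
step_arm --targets '[[[-1, 0, 0.34, 0, 0, 0, 0], [-1, 0, 0, 2.6, 0, 0, 0], [-1, 0, 0, 2.6, 0, 0, 0], [-1, 0, 0, 2.6, 0, 0, 0], [-1, 0, 0, 1.6, 0, 0, 0], [-1, 0, 0, 1.0, 0, 0, 0], [-1, 0, 0, 0, 0, 0, 0], [0.75, 0, 0, 0, 0, 0, 0], [0.75, 0, 0, 0, 0, 0, 0], [0.75, 0, 0, 0, 0, 0, 0], [0.75, 0, 0, 0, 0, 0, 0], [1, 0, 0, 0, 0, 0, 0], [1, 0, 0, 0, 0, 0, 0], [1, 0, 0, 0, 0, 0, 0], [1, 0, 0, 0, 0, 0, 0]]]' --force 50

```text
t: 2.98
tcp_pos: [547.2, -268.5, 118.1]
eef_rot: [0.0, 0.993, -0.122, 0.0]
force: [-0.3, 0.2, 0.3]
width: 42.0
gripper_force: 0.0
```

```bash
python3 - <<'E'
from h import *
p=stand(0,-60); go([*p,136],SY); o=r.observe(); print(o["t"],o["tcp_pos"],o["force"],o["moment"],o["width"],o["gripper_force"])
E
```

```text
turn wz -0.0 shift cm [-0.06 -0.35  0.08] tilt [ 0.0001 -0.0001]
2.9833 [ 547.18068338 -268.50235619  118.06947181] [-0.30951886  0.20917073  0.28481429] [ 0.08116032  0.02051347 -0.00436022] 41.98386299129974 0.0
```

Emit:
step_arm --targets '[[[1, 0.05, -0.28, 0.05, 0, 0, 0], [1, 0, 0, 0, 0, 0, 0], [1, 0, 0, 0, 0, 0, 0], [1, 0, 0, 0, 0, 0, 0], [1, 0, 0, 0, 0, 0, 0], [1, 0, 0, 0, 0, 0, 0], [1, 0, 0, 0, 0, 0, 0], [1, 0, 0, 0, 0, 0, 0], [1, 0, 0, 0, 0, 0, 0]]]' --force 50

```text
t: 3.73
tcp_pos: [548.3, -266.0, 117.4]
eef_rot: [-0.0, 0.993, -0.122, -0.0]
force: [-0.1, -0.3, 0.3]
width: 0.4
gripper_force: 0.0
```

The fingers closed on nothing, so I look.

```bash
python3 - <<'E'
from h import *
w=imaging.snapshot("wrist"); s=imaging.snapshot("scene")
e=cv2.resize(s[170:290,170:300],(400,369),interpolation=cv2.INTER_CUBIC)
cv2.imwrite("pics/w2.png",np.hstack([cv2.resize(w,(400,300)),e[:300]]))
cs=imaging.calibration("scene")
o=r.observe();K=cs["mtx"]
def pr(p,c):
    q=rot(c["attitude"]).inv().apply(np.array(p)-c["position"]); return c["mtx"][0,0]*q[0]/q[2]+c["mtx"][0,2],c["mtx"][1,1]*q[1]/q[2]+c["mtx"][1,2]
print("tcp px scene",pr(o["tcp_pos"],cs), "bar expected",pr([*stand(0,-60),136],cs))
cw=imaging.calibration("wrist"); print(cw["position"],o["tcp_pos"],rot(cw["attitude"]).as_matrix())
E
```

```text
tcp px scene (np.float64(216.55081298900268), np.float64(215.79509390053784)) bar expected (np.float64(216.27195650663816), np.float64(210.60223691324742))
[ 611.14671304 -282.53748135  316.34259711] [ 548.2472191  -265.96546111  117.41019048] [[-2.40664280e-01 -9.41194579e-01 -2.37135970e-01]
 [-9.70608153e-01  2.33189944e-01  5.95169130e-02]
 [-7.19272207e-04  2.44489701e-01 -9.69651622e-01]]
```

View pics/w2.png

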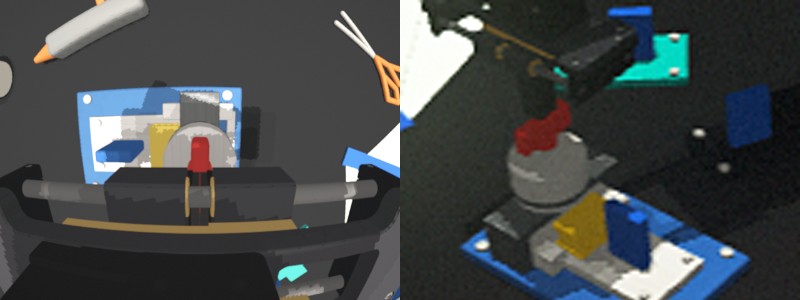

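```bash
python3 - <<'E'
from h import *
w=imaging.snapshot("wrist"); s=imaging.snapshot("scene")
a=cv2.resize(w[205:355,255:385],None,fx=4,fy=4,interpolation=cv2.INTER_CUBIC)
e=cv2.resize(s[180:240,195:235],(280,420),interpolation=cv2.INTER_CUBIC); e=np.vstack([e,np.zeros((180,280,3),np.uint8)])
a=cv2.convertScaleAbs(a,alpha=1.8,beta=20); e=cv2.convertScaleAbs(e,alpha=1.8,beta=20)
cv2.imwrite("pics/w3.png",np.hstack([a,e]))
o=r.observe(); print(o["width"],o["gripper_force"],o["force"],o["moment"])
c=imaging.calibration("wrist")
def pf(p):
    q=rot(c["attitude"]).inv().apply(np.array(p)-c["position"]); th=np.arctan2(np.hypot(q[0],q[1]),q[2]); k=c["mtx"][0,0]*th/np.hypot(q[0],q[1])
    return np.round([q[0]*k+c["mtx"][0,2],q[1]*k+c["mtx"][1,2]])
t=o["tcp_pos"]; print("tcp",pf(t),"grasp",pf(t+[0,0,18.7]),"bar ends",pf([*stand(30,-60),149]),pf([*stand(-30,-60),149]), "bar mid top",pf([*stand(0,-60),149]))
E
```

```text
0.4957803718573517 0.0 [0.9756269  0.57974402 0.33936474] [0.00910542 0.05246053 0.02256957]
tcp [318. 267.] grasp [318. 278.] bar ends [316. 228.] [316. 343.] bar mid top [316. 289.]
```

View pics/w3.png

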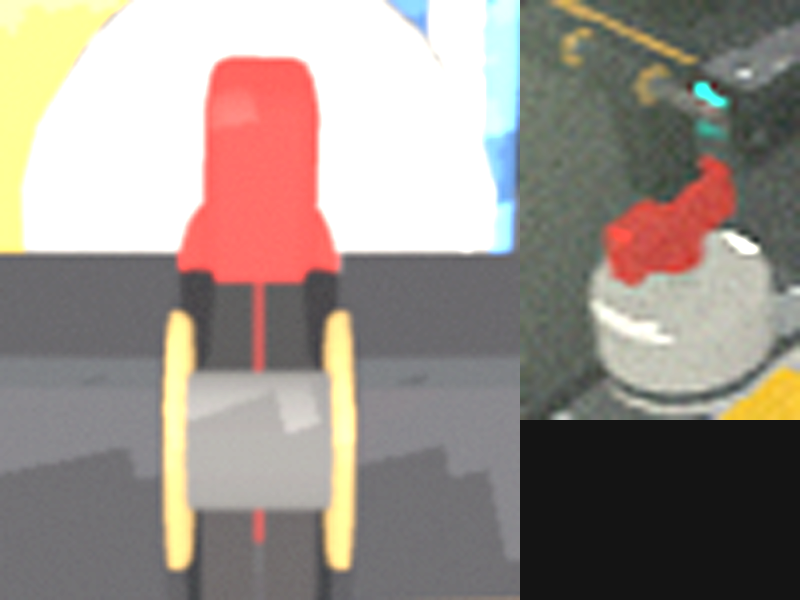

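The fingers look fully shut (gap about 0.5 mm, red seen through it from row 276 to 340) at the bar's middle. This does not fit a bar between the pads, so I reopen and look at the geometry.

Emit:
step_arm --targets '[[[-1, 0, 0, 0, 0, 0, 0], [-1, 0, 0, 0, 0, 0, 0], [-1, 0, 0, 0, 0, 0, 0], [-1, 0, 0, 0, 0, 0, 0], [-1, 0, 0, 0, 0, 0, 0], [-1, 0, 0, 0, 0, 0, 0]]]' --force 50

```text
t: 4.43
tcp_pos: [548.3, -266.0, 117.4]
eef_rot: [-0.0, 0.993, -0.122, -0.0]
force: [0.8, 0.8, 0.3]
width: 32.8
gripper_force: 0.0
```

```bash
python3 - <<'E'
from h import *
cs=imaging.calibration("scene");ct=imaging.calibration("top");c=imaging.calibration("wrist")
w=imaging.snapshot("wrist"); s=imaging.snapshot("scene"); t=imaging.snapshot("top")
a=cv2.resize(w[200:360,220:420],None,fx=2.5,fy=2.5,interpolation=cv2.INTER_CUBIC)
e=cv2.resize(s[180:240,190:240],(300,360),interpolation=cv2.INTER_CUBIC); e=np.vstack([e,np.zeros((40,300,3),np.uint8)])
cv2.imwrite("pics/w4.png",cv2.convertScaleAbs(np.hstack([a,e]),alpha=1.6,beta=15))
o=r.observe(); print(o["width"],o["force"],o["moment"],o["tcp_pos"])
for n,i in(("w",w),("s",s),("t",t)):
    for k in blobs(i,(0,120,50),(10,255,255),None,10)[:4]: print(n,cv2.boundingRect(k))
# triangulate earlier bar (top0/scene0)
m=lambda p:cv2.minAreaRect(blobs(cv2.imread(p),*RED,(430,200,490,260) if 'top' in p else (185,195,290,290),10)[0].astype(np.float32))[0]
print(two(ct,m("pics/top0.png"),cs,m("pics/scene0.png")))
E
```

```text
44.25429650279088 [-0.41427265 -0.8772324  -0.1224071 ] [0.02385763 0.01133408 0.02518231] [ 548.29539881 -265.95365267  117.43292141]
w (300, 219, 39, 79)
w (304, 332, 28, 9)
s (172, 0, 194, 149)
s (343, 0, 93, 135)
s (329, 144, 75, 45)
s (207, 206, 19, 15)
t (330, 169, 243, 311)
t (286, 406, 54, 74)
t (258, 457, 9, 23)
t (331, 404, 22, 11)
(array([ 547.10757341, -265.87915771,  132.36390785]), np.float64(4.517306659805927))
```

View pics/w4.png

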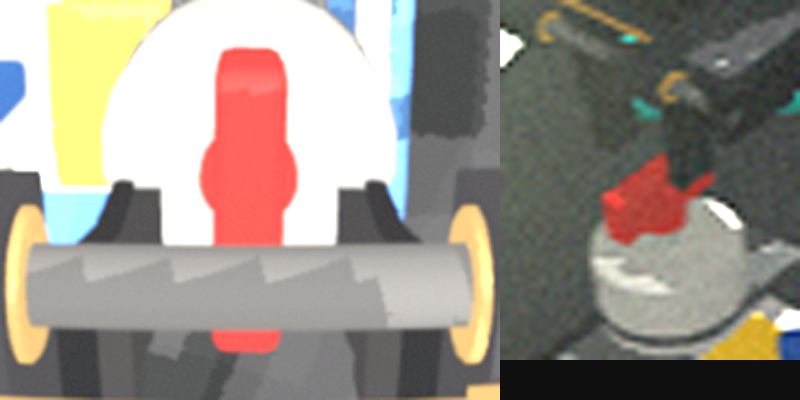

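With the jaw 35–44 mm open, the fingertips end at about (284,275)/(356,275). That spacing, and the scene view (tip at about (222,212)), put them near z≈149, just above the bar. The real tips therefore sit about 30 mm short of the reported TCP. I lower a little with the force watched and close as a test.

Emit:
step_arm --targets '[[[0, 0, 0, 0.5, 0, 0, 0], [0, 0, 0, 0.5, 0, 0, 0], [0, 0, 0, 0.2, 0, 0, 0], [1, 0, 0, 0, 0, 0, 0], [1, 0, 0, 0, 0, 0, 0], [1, 0, 0, 0, 0, 0, 0], [1, 0, 0, 0, 0, 0, 0], [1, 0, 0, 0, 0, 0, 0], [1, 0, 0, 0, 0, 0, 0], [1, 0, 0, 0, 0, 0, 0]]]' --force 10

```text
t: 5.42
tcp_pos: [548.4, -265.9, 105.7]
eef_rot: [-0.0, 0.993, -0.122, 0.0]
force: [1.0, 1.1, 1.0]
width: 13.8
gripper_force: 10.0
```

It grips at 13.8 mm, which confirms that the fingers are short. I open slightly, go 12 mm deeper, and regrip firmly.

Emit:
step_arm --targets '[[[0.4, 0, 0, 0, 0, 0, 0], [0.4, 0, 0, 0, 0, 0, 0], [0.4, 0, 0, 0.5, 0, 0, 0], [0.4, 0, 0, 0.5, 0, 0, 0], [0.4, 0, 0, 0.2, 0, 0, 0], [0.4, 0, 0, 0, 0, 0, 0], [1, 0, 0, 0, 0, 0, 0], [1, 0, 0, 0, 0, 0, 0], [1, 0, 0, 0, 0, 0, 0], [1, 0, 0, 0, 0, 0, 0]]]' --force 50

```text
t: 6.25
tcp_pos: [548.4, -266.0, 93.6]
eef_rot: [0.0, 0.993, -0.122, 0.0]
force: [0.1, 0.3, 0.1]
width: 14.0
gripper_force: 50.0
```

Emit:
step_arm --targets '[[[1, 0, 0, -0.6, 0, 0, 0], [1, 0, 0, -0.6, 0, 0, 0], [1, 0, 0, -0.6, 0, 0, 0], [1, 0, 0, -0.5, 0, 0, 0], [1, 0, 0, -0.3, 0, 0, 0], [1, 0, 0, 0, 0, 0, 0], [1, 0, 0, 0, 0, 0, 0]]]' --force 50

```text
t: 6.83
tcp_pos: [548.0, -265.7, 119.0]
eef_rot: [-0.0, 0.993, -0.122, -0.0]
force: [4.3, -1.9, -13.5]
width: 13.6
gripper_force: 50.0
```

Emit:
step_arm --targets '[[[1, 0, 0, 0, 0, 0, -0.11], [1, 0, 0, 0, 0, 0, -0.11], [1, 0, 0, 0, 0, 0, -0.11], [1, 0, 0, 0, 0, 0, -0.11], [1, 0, 0, 0, 0, 0, -0.11], [1, 0, 0, 0, 0, 0, -0.11], [1, 0, 0, 0, 0, 0, 0], [1, 0, 0, 0.3, 0, 0, 0], [1, 0, 0, 0.3, 0, 0, 0], [1, 0, 0, 0.25, 0, 0, 0], [1, 0, 0, 0, 0, 0, 0], [1, 0, 0, 0, 0, 0, 0]]]' --force 50

```text
t: 7.83
tcp_pos: [548.5, -266.4, 111.9]
eef_rot: [0.001, 0.978, 0.207, 0.0]
force: [-0.1, -0.8, -2.5]
width: 13.3
gripper_force: 50.1
```

Force dropped from about 12 N to 2.5 N at lift ≈ 18 mm, so it seems to be caught. I feel for the sides to tell the seat from the rim.

Emit:
step_arm --targets '[[[1, 0, 0, 0.1, 0, 0, 0], [1, 0, 0, 0, 0, 0, -0.05], [1, 0, 0, 0, 0, 0, -0.05], [1, 0, 0, 0, 0, 0, 0]]]'

```text
t: 8.17
tcp_pos: [548.6, -266.4, 111.4]
eef_rot: [0.001, 0.967, 0.255, 0.0]
force: [-1.6, -0.3, 3.6]
width: 13.6
gripper_force: 50.0
```

```bash
python3 -c "
from h import *
o=r.observe();print(o['tcp_pos'],o['force'],o['moment'],2*np.arctan2(o['eef_rot'][2],o['eef_rot'][1])-SY)"
```

```text
[ 548.64989429 -266.35761179  111.42099723] [-1.55675386 -0.31484373  3.62410449] [-0.02636387  0.31248549 -0.32532332] 0.760412527032466
```

Emit:
step_arm --targets '[[[1, 0, 0, 0, 0, 0, 0.05], [1, 0, 0, 0, 0, 0, 0.05], [1, 0, 0, 0, 0, 0, 0.05], [1, 0, 0, 0, 0, 0, 0.05], [1, 0, 0, 0, 0, 0, 0]]]'

```text
t: 8.58
tcp_pos: [548.8, -266.3, 111.4]
eef_rot: [0.001, 0.988, 0.157, 0.0]
force: [-2.1, -0.3, 6.2]
width: 14.6
gripper_force: 53.9
```

```bash
python3 -c "
from h import *
o=r.observe();print(o['tcp_pos'],o['force'],o['moment'],2*np.arctan2(o['eef_rot'][2],o['eef_rot'][1])-SY)"
```

```text
[ 548.77845094 -266.33481403  111.4403902 ] [-2.06979977 -0.32909217  6.15026276] [0.02726367 0.35353879 1.35873822] 0.5588945088669175
```

Emit:
step_arm --targets '[[[1, 0, 0, 0, 0, 0, -0.05], [1, 0, 0, 0, 0, 0, -0.05], [1, 0, 0, 0, 0, 0, -0.05], [1, 0, 0, 0, 0, 0, 0]]]'

```text
t: 8.92
tcp_pos: [548.9, -266.3, 111.4]
eef_rot: [0.001, 0.973, 0.232, 0.001]
force: [-0.7, -0.1, 5.8]
width: 13.5
gripper_force: 49.8
```

```bash
python3 -c "
from h import *
o=r.observe();print(o['tcp_pos'],o['force'],o['moment'],o['width'],2*np.arctan2(o['eef_rot'][2],o['eef_rot'][1])-SY)"
```

```text
[ 548.90556763 -266.25785736  111.4314721 ] [-0.7395128  -0.13433813  5.75657134] [0.1686666  0.24851228 0.11613763] 13.546872784427615 0.7119901113042045
```

Emit:
step_arm --targets '[[[1, 0, 0, 0, 0, 0, -0.05], [1, 0, 0, 0, 0, 0, -0.05], [1, 0, 0, 0, 0, 0, -0.05], [1, 0, 0, 0, 0, 0, 0]]]'

```text
t: 9.25
tcp_pos: [549.2, -266.0, 111.4]
eef_rot: [0.0, 0.953, 0.303, 0.001]
force: [-1.3, 1.6, 5.4]
width: 14.4
gripper_force: 52.8
```

```bash
python3 -c "
from h import *
o=r.observe();print(o['tcp_pos'],o['force'],o['moment'],o['width'],2*np.arctan2(o['eef_rot'][2],o['eef_rot'][1])-SY)"
```

```text
[ 549.18640082 -266.04518529  111.38807518] [-1.28578731  1.59551066  5.3701637 ] [ 0.18126562  0.04506726 -1.21963214] 14.384107741997516 0.8595122082033949
```

Walls are felt at 0.56 (+1.4 N m) and 0.86 (-1.2 N m), free at 0.71: that is the seat's centre. I go to 0.71, ease off and release.

Emit:
step_arm --targets '[[[1, 0, 0, 0, 0, 0, 0.05], [1, 0, 0, 0, 0, 0, 0.05], [1, 0, 0, -0.05, 0, 0, 0.05], [1, 0, 0, 0, 0, 0, 0], [-0.2, 0, 0, 0, 0, 0, 0], [-0.2, 0, 0, 0, 0, 0, 0], [-0.2, 0, 0, 0, 0, 0, 0], [-0.2, 0, 0, 0, 0, 0, 0], [-0.2, 0, 0, 0, 0, 0, 0], [-0.2, 0, 0, 0, 0, 0, 0], [-1, 0, 0, -2, 0, 0, 0], [-1, 0, 0, -3, 0, 0, 0], [-1, 0, 0, -3, 0, 0, 0], [-1, 0, 0, -3, 0, 0, 0], [-1, 0, 0, 0, 0, 0, 0], [-1, 0, 0, 0, 0, 0, 0]]]' --force 30

```text
t: 10.58
tcp_pos: [549.7, -266.8, 223.3]
eef_rot: [0.002, 0.973, 0.231, 0.002]
force: [0.1, -0.4, -0.5]
width: 82.9
gripper_force: 0.0
```

```bash
python3 - <<'E'
from h import *
c=imaging.calibration("wrist"); w=imaging.snapshot("wrist"); cs=imaging.calibration("scene"); s=imaging.snapshot("scene")
cv2.imwrite("pics/w5.png",w); cv2.imwrite("pics/s5.png",s)
o=r.observe(); print(o["t"],o["tcp_pos"],o["force"],o["width"])
for k in blobs(w,*RED,(200,100,450,300),100)[:2]:
  for z in(149,167):
    q=np.array([onz(c,u,z,True)[:2] for u in k],np.float32); print("red",z,cv2.minAreaRect(q))
for k in blobs(s,*RED,(195,190,240,240),10)[:2]: print("scene",cv2.minAreaRect(k.astype(np.float32)),cv2.boundingRect(k))
def pr(p,c):
    q=rot(c["attitude"]).inv().apply(np.array(p)-c["position"]); return c["mtx"][0,0]*q[0]/q[2]+c["mtx"][0,2],c["mtx"][1,1]*q[1]/q[2]+c["mtx"][1,2]
print([pr([*stand(0,-60),z],cs) for z in(136,154)])
# handle in both: blue blobs in wrist
for k in blobs(w,*BLUE,(100,60,450,300),200)[:3]:
    q=np.array([onz(c,u,87,True)[:2] for u in k],np.float32); print("blue",k.mean(0),cv2.minAreaRect(q))
print("handle by stand",stand(0,35))
E
```

```text
10.6833 [ 547.84089058 -265.66897266  219.5455454 ] [ 0.58667709 -0.91393749 -0.08948156] 85.37381380008537
red 149 ((545.1693115234375, -267.6131896972656), (64.34876251220703, 18.92409896850586), 26.669965744018555)
red 167 ((549.212890625, -265.59521484375), (60.112430572509766, 17.678279876708984), 26.670175552368164)
scene ((216.0, 206.5), (19.0, 6.0), 90.0) (213, 197, 7, 20)
[(np.float64(216.27195650663816), np.float64(210.60223691324742)), (np.float64(215.53019723117643), np.float64(205.58634670417717))]
blue [278.60929648 158.79773869] ((570.199462890625, -213.2979278564453), (188.93844604492188, 123.40298461914062), 76.01046752929688)
blue [244.24242424 155.52525253] ((573.8284301757812, -178.49195861816406), (45.34746170043945, 17.652921676635742), 76.17969512939453)
handle by stand [ 570.35541143 -172.73669602]
```

The parked bar measures 60.1 mm at top z=167 (lift 18 mm) and stays there, so the plunger is parked open. Next, the handle.

```bash
python3 -c "
from h import *
go([571,-175,218],SY+np.pi/2,False)"
```

```text
turn wz -0.861 shift cm [9.36 0.06 0.15] tilt [-0.001   0.0007]
```

Emit:
step_arm --targets '[[[-1, 0, 0, 0, 0, 0, -0.11], [-1, 0, 0, 0, 0, 0, -0.11], [-1, 0, 0, 0, 0, 0, -0.11], [-1, 0, 0, 0, 0, 0, -0.11], [-1, 0, 0, 0, 0, 0, -0.11], [-1, 0, 0, 0, 0, 0, -0.11], [-1, 0, 0, 0, 0, 0, -0.11], [-1, 0, 0, 0, 0, 0, -0.09], [-1, 2.4, 0, 0, 0, 0, 0], [-1, 2.4, 0, 0, 0, 0, 0], [-1, 2.4, 0, 0, 0, 0, 0], [-1, 2.2, 0, 0, 0, 0, 0], [-1, 0, 0, 0, 0, 0, 0], [-1, 0, 0, 0, 0, 0, 0], [-1, 0, 0, 0, 0, 0, 0]]]'

```text
t: 11.93
tcp_pos: [570.3, -174.8, 219.0]
eef_rot: [-0.001, 0.788, 0.616, -0.001]
force: [0.0, -0.3, -0.0]
width: 86.7
gripper_force: 0.0
```

```bash
python3 - <<'E'
from h import *
c=imaging.calibration("wrist"); w=imaging.snapshot("wrist"); cv2.imwrite("pics/w6.png",w)
o=r.observe(); print(o["t"],o["tcp_pos"],o["force"],o["width"],c["position"])
for k in blobs(w,(100,120,30),(125,255,255),(150,60,500,480),100)[:5]:
    q=np.array([onz(c,u,87,True)[:2] for u in k],np.float32); print("blue",k.mean(0),cv2.boundingRect(k),cv2.minAreaRect(q))
E
```

```text
11.9833 [ 570.39494989 -175.26935576  219.26159943] [ 0.39953526 -0.20324467 -0.45867271] 86.98539068282454 [ 585.35371042 -111.03839239  417.86592623]
blue [321.32303732 197.55984556] (253, 136, 138, 147) ((572.8656616210938, -164.83636474609375), (136.4788055419922, 123.13961791992188), 75.90933227539062)
blue [322.05833333 218.5       ] (316, 193, 14, 52) ((572.3964233398438, -171.8339385986328), (47.09111022949219, 11.8222017288208), 75.94850158691406)
blue [154.11538462 241.80769231] (150, 231, 13, 23) ((408.01568603515625, -154.39271545410156), (22.616268157958984, 13.447197914123535), 69.20298767089844)
```

View pics/w6.png

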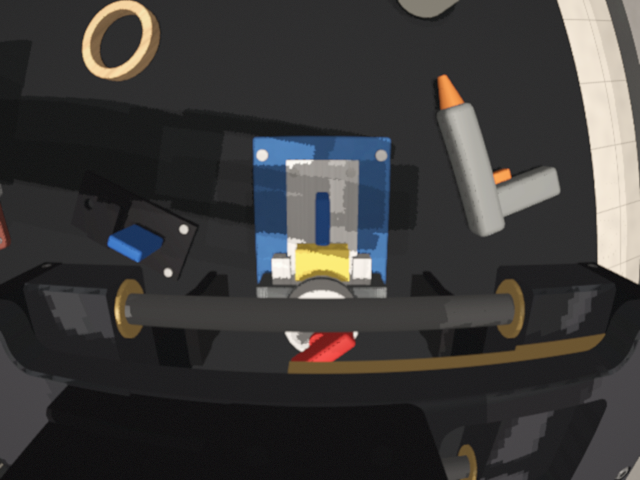

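The blue handle is at (322,218), aligned with the tool; corrected position (572,-173.5). The tape, the black decoy and the glue gun are clear. I descend with the tips about 25 mm below the handle's top.

Emit:
step_arm --targets '[[[-1, 0.2, 0.11, 0, 0, 0, 0], [-1, 0, 0, 3, 0, 0, 0], [-1, 0, 0, 3, 0, 0, 0], [-1, 0, 0, 3, 0, 0, 0], [-1, 0, 0, 3, 0, 0, 0], [-1, 0, 0, 3, 0, 0, 0], [-1, 0, 0, 2, 0, 0, 0], [-1, 0, 0, 1, 0, 0, 0], [-1, 0, 0, 0, 0, 0, 0], [-1, 0, 0, 0, 0, 0, 0]]]'

```text
t: 12.82
tcp_pos: [572.7, -173.6, 40.7]
eef_rot: [-0.0, 0.788, 0.615, -0.0]
force: [-0.1, 0.4, -0.8]
width: 87.3
gripper_force: 0.0
```

```bash
python3 -c "
from h import *
go([572,-173.5,29],SY+np.pi/2,False); o=r.observe(); print(o['force'])"
```

```text
turn wz -0.002 shift cm [-0.01 -0.07  1.17] tilt [-0.0002  0.0001]
[-0.11149572  0.36356353 -0.77719191]
```

Emit:
step_arm --targets '[[[0.5, 0, -0.07, 0.5, 0, 0, 0], [0.5, 0, 0, 0.5, 0, 0, 0], [0.5, 0, 0, 0.15, 0, 0, 0], [0.5, 0, 0, 0, 0, 0, 0], [0.5, 0, 0, 0, 0, 0, 0], [0.5, 0, 0, 0, 0, 0, 0], [0.5, 0, 0, 0, 0, 0, 0], [1, 0, 0, 0, 0, 0, 0], [1, 0, 0, 0, 0, 0, 0], [1, 0, 0, 0, 0, 0, 0], [1, 0, 0, 0, 0, 0, 0], [1, 0, 0, 0, 0, 0, 0], [1, 0, 0, 0, 0, 0, 0], [1, 0, 0, 0, 0, 0, 0]]]' --force 45

```text
t: 13.98
tcp_pos: [572.1, -173.0, 29.0]
eef_rot: [0.0, 0.788, 0.615, 0.0]
force: [1.2, -0.0, 0.3]
width: 14.2
gripper_force: 45.0
```

Emit:
step_arm --targets '[[[1, 0, 0, -0.1, 0, 0, 0], [1, 0.5, 0, 0, 0, 0, 0], [1, 0.8, 0, 0, 0, 0, 0], [1, 0.8, 0, 0, 0, 0, 0], [1, 0.8, 0, 0, 0, 0, 0], [1, 0, 0, 0, 0, 0, 0]]]'

```text
t: 14.48
tcp_pos: [579.1, -142.6, 29.7]
eef_rot: [-0.001, 0.788, 0.616, 0.0]
force: [-0.2, 0.1, -3.0]
width: 13.8
gripper_force: 45.0
```

Emit:
step_arm --targets '[[[1, 1, 0, 0, 0, 0, 0], [1, 1, 0, 0, 0, 0, 0], [1, 1, 0, 0, 0, 0, 0], [1, 1, 0, 0, 0, 0, 0], [1, 1, 0, 0, 0, 0, 0], [1, 1, 0, 0, 0, 0, 0], [1, 1, 0, 0, 0, 0, 0], [1, 1, 0, 0, 0, 0, 0], [1, 0, 0, 0, 0, 0, 0], [1, 0, 0, 0, 0, 0, 0]]]'

```text
t: 15.32
tcp_pos: [598.5, -66.5, 29.9]
eef_rot: [0.0, 0.788, 0.616, -0.0]
force: [0.1, -0.2, -2.2]
width: 13.9
gripper_force: 45.0
```

```bash
python3 -c "
from h import *
o=r.observe(); print(o['t'],o['tcp_pos'],o['force'],o['moment'])
ct=imaging.calibration('top');t=imaging.snapshot('top')
for k in blobs(t,(40,80,60),(85,255,255),(190,160,300,300),500)[:1]:
    q=np.array([onz(ct,u,28)[:2] for u in k],np.float32); print(cv2.minAreaRect(q))
s=imaging.snapshot('scene');print([cv2.boundingRect(k) for k in blobs(s,*RED,(195,190,240,240),10)])
"
```

```text
15.3167 [598.49180614 -66.52879674  29.90411829] [ 0.06976828 -0.24079963 -2.21544785] [ 0.03618381 -0.07713894 -0.00867536]
((573.3342895507812, 287.651123046875), (244.46363830566406, 142.99374389648438), 13.321489334106445)
[(212, 197, 9, 20)]
```

The carrier is 110 mm out and free of the guide, and the plunger is still parked. I lift and turn.

Emit:
step_arm --targets '[[[1, 0, 0, -1.5, 0, 0, 0], [1, 0, 0, -2.5, 0, 0, 0], [1, 0, 0, -2.5, 0, 0, 0], [1, 0, 0, -2.5, 0, 0, 0], [1, 0, 0, -1.5, 0, 0, 0], [1, 0, 0, 0, 0, 0, 0.109], [1, 0, 0, 0, 0, 0, 0.109], [1, 0, 0, 0, 0, 0, 0.109], [1, 0, 0, 0, 0, 0, 0.109], [1, 0, 0, 0, 0, 0, 0.109], [1, 0, 0, 0, 0, 0, 0.109], [1, 0, 0, 0, 0, 0, 0.109], [1, 0, 0, 0, 0, 0, 0.109], [1, 0, 0, 0, 0, 0, 0.109], [1, 0, 0, 0, 0, 0, 0.109], [1, 0, 0, 0, 0, 0, 0], [1, 0, 0, 0, 0, 0, 0]]]'

```text
t: 16.83
tcp_pos: [598.3, -67.8, 134.9]
eef_rot: [0.0, 0.993, 0.119, -0.0]
force: [-0.0, -0.5, -3.2]
width: 13.4
gripper_force: 45.1
```

```bash
python3 -c "
from h import *
o=r.observe(); print(o['force'],o['moment'],o['width'])
go([602.6,294.8,135],np.deg2rad(13.5),False)"
```

```text
[-9.79756233e-04 -4.86766854e-01 -3.16272908e+00] [ 0.06007931 -0.0520105   0.00748392] 13.411704843236377
turn wz 0.003 shift cm [ 8.890e+00 -3.516e+01 -1.000e-02] tilt [-0.     -0.0002]
```

Emit:
step_arm --targets '[[[1, 0.4, -1.6, 0, 0, 0, 0], [1, 0.6, -2.4, 0, 0, 0, 0], [1, 0.6, -2.4, 0, 0, 0, 0], [1, 0.6, -2.4, 0, 0, 0, 0], [1, 0.6, -2.4, 0, 0, 0, 0], [1, 0.6, -2.4, 0, 0, 0, 0], [1, 0.6, -2.4, 0, 0, 0, 0], [1, 0.6, -2.4, 0, 0, 0, 0], [1, 0.6, -2.4, 0, 0, 0, 0], [1, 0.6, -2.4, 0, 0, 0, 0], [1, 0.6, -2.4, 0, 0, 0, 0], [1, 0.6, -2.4, 0, 0, 0, 0], [1, 0.6, -2.4, 0, 0, 0, 0], [1, 0.6, -2.4, 0, 0, 0, 0], [1, 0.6, -2.4, 0, 0, 0, 0], [1, 0.1, 0, 0, 0, 0, 0], [1, 0, 0, 0, 0, 0, 0], [1, 0, 0, 0, 0, 0, 0], [1, 0, 0, 0, 0, 0, 0]]]'

```text
t: 18.42
tcp_pos: [602.8, 294.7, 134.7]
eef_rot: [0.0, 0.993, 0.118, -0.0]
force: [-0.9, 0.3, -2.9]
width: 13.8
gripper_force: 45.1
```

```bash
python3 - <<'E'
from h import *
o=r.observe(); print(o['t'],o['tcp_pos'],o['force'],o['moment'],o['width'])
go([602.6,294.8,135],np.deg2rad(13.5),False)
c=imaging.calibration("wrist"); w=imaging.snapshot("wrist"); s=imaging.snapshot("scene")
cv2.imwrite("pics/w7.png",np.hstack([cv2.resize(w,(400,300)),cv2.resize(s[180:390,290:570],(400,300))]))
for k in blobs(w,(40,80,60),(85,255,255),None,500)[:2]: print(cv2.boundingRect(k))
E
```

```text
18.4167 [602.76937209 294.66052903 134.72420363] [-0.85440999  0.32147262 -2.8664372 ] [ 0.03170789 -0.06131395 -0.00129146] 13.770329964007695
turn wz 0.0 shift cm [-0.01 -0.02 -0.03] tilt [-0.0004 -0.0007]
(235, 118, 171, 151)
```

View pics/w7.png

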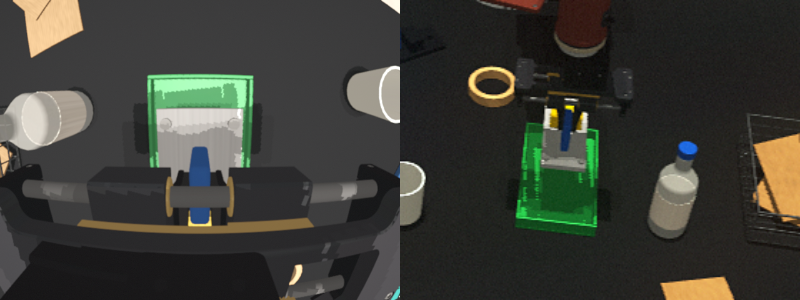

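The carrier is level and centred over the tray: wrist view plate at (200,130) inside the green outline, scene view plate at (565,140). Bottle and cup are clear. I lower it.

Emit:
step_arm --targets '[[[1, 0, 0, 1.5, 0, 0, 0], [1, 0, 0, 2.0, 0, 0, 0], [1, 0, 0, 2.0, 0, 0, 0], [1, 0, 0, 2.0, 0, 0, 0], [1, 0, 0, 1.5, 0, 0, 0], [1, 0, 0, 1.0, 0, 0, 0], [1, 0, 0, 0.5, 0, 0, 0], [1, 0, 0, 0.3, 0, 0, 0], [1, 0, 0, 0, 0, 0, 0], [1, 0, 0, 0, 0, 0, 0]]]'

```text
t: 19.35
tcp_pos: [603.5, 296.2, 28.1]
eef_rot: [-0.0, 0.993, 0.118, 0.001]
force: [0.6, 0.2, -2.2]
width: 13.7
gripper_force: 45.0
```

Emit:
step_arm --targets '[[[1, 0, 0, 0.15, 0, 0, 0], [1, 0, 0, 0.1, 0, 0, 0], [1, 0, 0, 0, 0, 0, 0]]]'

```text
t: 19.6
tcp_pos: [602.9, 296.0, 24.9]
eef_rot: [-0.0, 0.993, 0.118, 0.0]
force: [0.4, 0.4, -3.2]
width: 13.7
gripper_force: 45.0
```

Emit:
step_arm --targets '[[[1, 0, 0, 0.1, 0, 0, 0], [1, 0, 0, 0, 0, 0, 0], [1, 0, 0, 0, 0, 0, 0]]]'

```text
t: 19.85
tcp_pos: [602.6, 295.9, 23.4]
eef_rot: [0.0, 0.993, 0.118, -0.0]
force: [0.7, -0.2, -3.4]
width: 13.4
gripper_force: 45.0
```

Emit:
step_arm --targets '[[[1, 0, 0, 0.1, 0, 0, 0], [1, 0, 0, 0.1, 0, 0, 0], [1, 0, 0, 0, 0, 0, 0], [1, 0, 0, 0, 0, 0, 0]]]'

```text
t: 20.18
tcp_pos: [602.5, 295.8, 21.2]
eef_rot: [0.0, 0.993, 0.118, -0.0]
force: [-0.4, 0.0, -3.2]
width: 13.5
gripper_force: 45.0
```

Emit:
step_arm --targets '[[[1, 0, 0, 0.1, 0, 0, 0], [1, 0, 0, 0, 0, 0, 0], [1, 0, 0, 0, 0, 0, 0]]]'

```text
t: 20.43
tcp_pos: [602.6, 295.8, 20.3]
eef_rot: [0.0, 0.993, 0.118, -0.0]
force: [-0.4, -0.6, -2.8]
width: 13.7
gripper_force: 45.0
```

Emit:
step_arm --targets '[[[1, 0, 0, 0.08, 0, 0, 0], [1, 0, 0, 0, 0, 0, 0], [1, 0, 0, 0, 0, 0, 0]]]'

```text
t: 20.68
tcp_pos: [602.7, 295.8, 19.6]
eef_rot: [0.0, 0.993, 0.118, -0.0]
force: [-1.2, -0.5, -2.9]
width: 14.2
gripper_force: 45.0
```

Emit:
step_arm --targets '[[[1, 0, 0, 0.08, 0, 0, 0], [1, 0, 0, 0, 0, 0, 0], [1, 0, 0, 0, 0, 0, 0]]]'

```text
t: 20.93
tcp_pos: [602.9, 295.9, 19.0]
eef_rot: [-0.0, 0.993, 0.118, 0.0]
force: [-0.8, 0.3, -2.6]
width: 13.7
gripper_force: 45.3
```

Emit:
step_arm --targets '[[[1, 0, 0, 0.06, 0, 0, 0], [1, 0, 0, 0, 0, 0, 0], [1, 0, 0, 0, 0, 0, 0]]]'

```text
t: 21.18
tcp_pos: [602.9, 296.0, 19.0]
eef_rot: [-0.0, 0.993, 0.118, 0.0]
force: [-2.0, -1.1, 5.0]
width: 13.9
gripper_force: 45.0
```

Contact came at TCP 19.0 mm, as predicted (+5 N). I release and retreat.

Emit:
step_arm --targets '[[[1, 0, 0, -0.05, 0, 0, 0], [1, 0, 0, 0, 0, 0, 0], [0, 0, 0, 0, 0, 0, 0], [0, 0, 0, 0, 0, 0, 0], [0, 0, 0, 0, 0, 0, 0], [0, 0, 0, 0, 0, 0, 0], [0, 0, 0, 0, 0, 0, 0], [0, 0, 0, 0, 0, 0, 0], [0, 0, 0, -1.5, 0, 0, 0], [0, 0, 0, -2.5, 0, 0, 0], [0, 0, 0, -3, 0, 0, 0], [0, 0, 0, -3, 0, 0, 0], [0, 0, 0, -3, 0, 0, 0], [0, -3, 0, -3, 0, 0, 0], [0, -3, 0, 0, 0, 0, 0], [0, -3, 0, 0, 0, 0, 0], [0, 0, 0, 0, 0, 0, 0], [0, 0, 0, 0, 0, 0, 0], [0, 0, 0, 0, 0, 0, 0]]]'

```text
t: 22.77
tcp_pos: [516.5, 275.2, 179.6]
eef_rot: [-0.0, 0.993, 0.118, 0.001]
force: [-0.0, -0.1, 0.6]
width: 43.7
gripper_force: 0.0
```

```bash
python3 - <<'E'
from h import *
w=imaging.snapshot("wrist"); s=imaging.snapshot("scene")
cv2.imwrite("pics/w8.png",np.hstack([cv2.resize(w,(400,300)),cv2.resize(s[180:390,180:460],(400,300))]))
o=r.observe(); print(o['t'],o['tcp_pos'],o['force'],o['width'])
for k in blobs(s,*RED,(195,190,240,240),10): print("red",cv2.boundingRect(k))
E
```

```text
22.8667 [516.90259458 275.21071426 179.0187981 ] [ 0.0268301   0.49137648 -0.88714122] 43.836305408344614
red (212, 197, 9, 20)
```

View pics/w8.png

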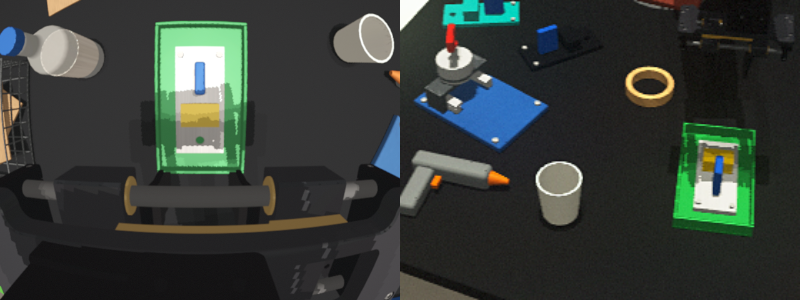

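The wrist view shows the carrier flat and centred in the tray, plate at about (200,100). The scene view shows the plunger still parked up at (450,40), the other things untouched and the arm clear. I hand the job in.

```bash
python3 -c "
from bench import r
print(r.job_done())"
```

```text
the job is handed in; nothing more can be done
None
```

The job is handed in: the plunger is parked open at about +0.71 rad and the carrier lies flat in the green tray, with the other things untouched, after about 23 s of robot time.

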